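# Check the bean bin on the coffee-bar carousel and hold its lid open

### The job

Turn the carousel (the upright steel peg is there for that) until the lidded white bin stands over the steel pointer of the foot and the turntable clicks home there. Then tug the lid up by its ball knob, before turning the knob, to learn whether the catch has bitten; if it has, turn the knob clockwise to free it. Raise the lid to at least 50 degrees and finish while holding it open by the knob, with the carousel still home and the mug, the glass and the jar left alone.

Things in the scene. Friction and masses are not known exactly. Their poses are not given: they have to be found in the camera images.
- stand: fixed black foot of the carousel, 230 mm across, 32 mm high; origin at the centre of its underside, on the turntable's vertical axis. Its -x axis points to its front, where a steel pointer 16 mm wide sticks out to 168 mm. On it turns a wooden disc 280 mm across, top 46 mm above the counter, with the bin and, across from it, two fixed closed jars up to 116 mm above the counter
- front_mark (a point): point on top of the steel pointer, 160 mm from the turntable's axis, 20 mm above the counter
- turntable (a joint): angle of the turntable in rad, counter-clockwise from above positive. 0 = the bin's knob is over the pointer, where a spring ball drops into a detent (about 0.4 N m to enter or leave; resists from about 0.35 rad on, pulls in over the last 0.15, resists passing likewise). Another detent at 1.57; stops at -0.5 and 1.75. Friction about 0.15 N m. It starts between the detents
- peg (a point): centre of the top of the turning peg, a plain upright steel pin 18 mm thick standing on the turntable 115 mm from its axis; top 108 mm above the counter, foot collar 28 mm wide up to 52 mm above the counter. With the turntable at 0 it stands on the +y side of the foot's frame. The pin may turn freely within a grip
- lid (a joint): angle of the bin's hinged wooden lid in rad: 0 shut, grows as it opens, stop at 1.3; it falls shut by its weight (about 0.25 kg) when let go. If the catch has bitten, the lid lifts about 0.05 rad (4 mm at the knob), then stops hard; if not, it opens freely. The bin is a white box 110 mm (radial) x 100 mm, walls up to 106 mm above the counter; lid 114 x 106 x 8 mm
- knob (a point): centre of the steel ball knob, 30 mm in diameter, on a 10 mm stem on the lid; with the lid shut 144 mm above the counter, 30 mm above the lid's upper face, 100 mm from the turntable's axis. The lid reaches 32 mm beyond it on the rim side. Gripped by fingers closing along the hinge line, the ball can tilt within a grip that stays upright as the lid rises
- hinge (a point): middle of the lid's hinge line, on the bin's inner edge, 20 mm from the turntable's axis and 106 mm above the counter; the line runs level, square to the line from the turntable's axis to the knob. The knob is 80 mm from it outward and 38 mm above it with the lid shut
- catch (a joint): turn of the ball knob in rad: 0 as found, growing clockwise seen from above, stop at 1.4. It turns a tongue under the lid and stays where it is left (friction 0.05 N m). From about 1.1 on, the lid is free. Whether the tongue has bitten at 0 cannot be seen: the keeper inside the bin is loose and may have slid aside
- mug: blue mug, 80 mm across, 85 mm high, a bystander; origin at the centre of its underside
- glass: clear drinking glass, 72 mm across, 100 mm high, a bystander; origin at the centre of its underside
- jar: jar with a wooden cap, 80 mm across, 130 mm high, a bystander; origin at the centre of its underside

How it is judged:
By the outcome, as a careful person would: the job done as asked, in the order asked, and still so for the second after the job is handed in, while the arm keeps its last pose, push and grip.
It also fails if it takes over 58 s, if anything falls off the work surface, if the arm or the gripper's body presses on something with over 40 N, if the wrist force passes 120 N, or if a joint passes its speed limit or range.

### The arm

A 6-joint arm with a two-finger parallel gripper is mounted at the origin on the work surface. World frame = base frame: x ahead of the robot, y to its left, z up, the work surface at z = 0. Lengths are in m, angles in rad, forces in N, time in s.
With the tool pointing down it reaches from about 0.275 to 0.825 m from the base axis. Payload 5.2 kg.
Tool frame: the origin (TCP) lies on the centre line of the jaws, within the pads' length; the fingertips stand 19 mm ahead of it and the grasp point (between the pads) is the TCP; z points along the fingers, y is the line along which they close (so a half turn about z gives the same grasp; the last joint's range is limited). The gripper opens to 93 mm and grips with 3 to 60 N. Pads are 15 mm wide; open, the fingers measure 128 mm over their backs; the gripper's body (75 mm by 188 mm) begins 65 mm behind the grasp point.
Start: joints at [-1.495, 0.259, 1.535, -0, 1.348, -0.203], TCP at [0.151, -0.529, 0.238] pointing down, gripper open.
Joint ranges: [-3.14, 3.14], [-0.91, 2.08], [0.19, 2.58], [-1.22, 4.36], [0.22, 2.71], [-3.12, 3.12]. Speed limits (rad/s): [2.57, 2.57, 3.14, 3.14, 3.14, 3.14].

### API

Orientations are given as [roll, pitch, yaw] about the fixed x, y, z axes, in that order (R = Rz(yaw) Ry(pitch) Rx(roll)).
In Python, from cell import arm, imaging gives the robot as it stands. The module is installed in compiled form; this text tells all that it offers.
- The arm moves only by the tool apply_moves, never from a script. Its argument "moves" is a list of rows, each an object with "delta_rot": the turn, a rotation vector about the world's x, y, z in degrees, a list of three; "delta_pos": the shift along the world's x, y, z in mm, a list of three; "jaw": the finger opening in mm, from 0 to 93. In form: [{"delta_rot": [rx, ry, rz], "delta_pos": [x, y, z], "jaw": jaw}, ...]. A call has 1 to 8 rows; each row is the pose to reach, as a shift and turn from the pose commanded when the call began; what a row does not reach only later rows make up. A row lasts 1/12 s, in which the tool goes at most 41.7 mm and 7.16 degrees, less where a joint would pass 70% of its speed; a pose out of reach is approached as far as the arm can. A call with a gripper value outside its range is refused whole. The fingers move at their own pace and stop on an object; the grip force is fixed at half the most. Time passes only in rows, so rows that repeat a pose let the fingers close. It gives the time, the measured TCP pose, the force, the opening and the grip force at its end, in the units of the state.
- arm.state(): the state, without advancing time (a new reading comes with each control period).
- imaging.get_image(name): name is "side" or "top" or "wrist"; returns a dict with "image" (420x560x3 uint8, blue, green, red), "K" (3x3 intrinsics, pixels), "world_from_camera" (4x4, takes a point from camera to world coordinates); the wrist camera has in their place "T_tool_cam" (4x4, takes a point from camera to tool coordinates, whose origin is the TCP and whose axes are the flange's). Camera axes: x right, y down, z forward; pixel columns grow to the right and rows downward; lengths in m; the calibration is good to about 2 mm. A picture is of the moment at which its call begins: read the wrist's pose just before it. There is no depth.
- arm.job_done(): hands the job in; it is judged then, once.
Trained networks look in a picture, given as the dict that the camera call returned (one of the last four; its "shot" number tells which), for a name from the list of things; names that differ only in an ending like _2 or _b are one class to them, and where a whole thing is asked for, a point or a joint stands for the part that bears it (a point fixed in the world has none). Each returns a list of dicts, best first, with "confidence" (0 to 1); they miss things now and then, are a little off and sometimes report something else, mostly with a low value. They report only what shows in the picture. A call takes as long as a camera call.
- imaging.find_in(picture, label): "xyz" ([x, y, z] in m, in world coordinates, good to about 4 mm: the middle of the surface that is visible of it).
- imaging.tip_of(picture, label): "xyz" ([x, y, z] in m, in world coordinates, good to about 4 mm: a listed point, or the origin of a listed thing).
The state is a dict: "time_s": time; "joint_pos": joint angles; "dq": joint speeds; "joint_torque": joint torques, N m; "tool_pos": TCP position; "eef_rot": TCP orientation; "ft_force": force on the tool from outside, world axes, zero at the start; "wrist_torque": the same for the moment, N m; "gripper_width": opening from 0.0 (shut) to 1.0 (fully open); "finger_force": force on a finger pad.
Only numpy, scipy, OpenCV 4.12 (cv2) and the standard library are available. Lean on these libraries where they do the work, as an engineer would, in place of code of your own. Each camera call takes 0.05 s, during which the arm holds its last target. There are 200 camera calls.

## Working session

There is one attempt and no reset: what is moved stays moved. The work goes in short steps, Python scripts to look and compute and a tool call to move; the robot and the scene stay as the last step left them, time stands still between calls to the robot, and variables do not carry over. Pictures are saved under pics/ and viewed, at most 10 in all, crops included, and the job is handed in when it is done.

Besides the shell and the picture viewer there is one more tool, called after "Call:" by a JSON object that holds its "fn" and its "kwargs". apply_moves: Moves the arm, as the interface text tells. Its arguments: {"type":"object","properties":{"moves":{"type":"array","items":{"type":"object","properties":{"delta_rot":{"type":"array","items":{"type":"number"}},"delta_pos":{"type":"array","items":{"type":"number"}},"jaw":{"type":"number"}}}}},"required":["moves"]}

```bash
mkdir -p pics
python3 - <<'E'
from cell import arm, imaging
import cv2, numpy as np
s=arm.state(); print(s['time_s'],s['tool_pos'],s['eef_rot'],s['ft_force'],s['gripper_width'])
for c in ['top','side']:
    p=imaging.get_image(c); cv2.imwrite(f'pics/{c}0.png',p['image'])
    for l in ['stand','front_mark','peg','knob','hinge','mug','glass','jar']:
        r=imaging.tip_of(p,l); print(c,l,[(np.round(a['xyz'],3).tolist(),round(a['confidence'],2)) for a in r[:3]])
E
```

```text
0.0 [ 0.15133396 -0.5282317   0.23680491] [-3.13976373e+00 -3.81075384e-04  2.78762591e-01] [-0.47157288 -0.16058411  0.37859718] 0.9970130988189009
top stand [([0.578, -0.013, 0.002], 0.64)]
top front_mark [([0.414, 0.016, 0.018], 0.82)]
top peg [([0.473, 0.048, 0.114], 0.98)]
top knob [([0.519, -0.101, 0.142], 0.45)]
top hinge [([0.562, -0.031, 0.11], 0.93)]
top mug [([0.608, 0.412, -0.002], 0.62)]
top glass [([0.644, -0.408, -0.002], 0.67)]
top jar [([0.408, -0.399, 0.0], 0.59), ([0.47, 0.047, 0.11], 0.26)]
side stand [([0.575, -0.014, 0.005], 0.72)]
side front_mark [([0.42, 0.019, 0.021], 0.77)]
side peg []
side knob [([0.517, -0.102, 0.143], 0.45)]
side hinge [([0.558, -0.036, 0.105], 0.81)]
side mug [([0.608, 0.412, 0.001], 0.71), ([0.409, -0.396, -0.001], 0.63)]
side glass [([0.641, -0.404, -0.003], 0.66), ([0.418, 0.016, 0.024], 0.23)]
side jar [([0.407, -0.395, -0.002], 0.66)]
```

View pics/top0.png

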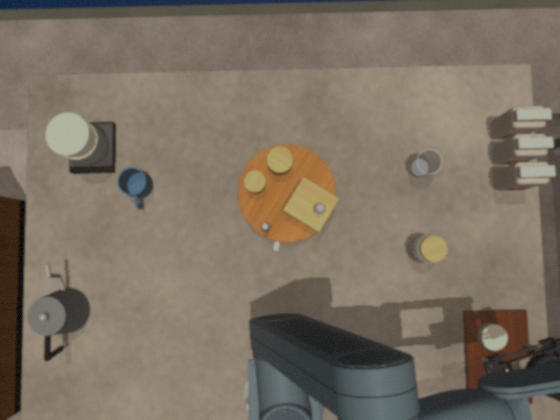

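View pics/side0.png

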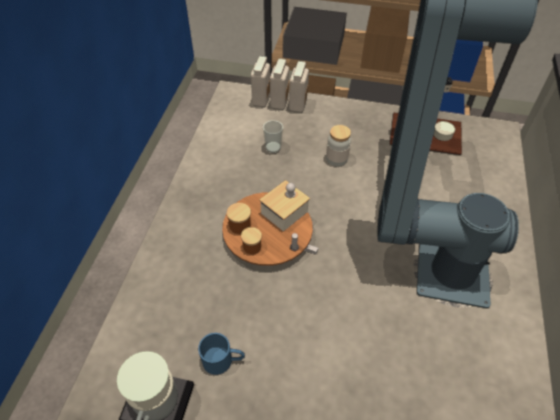

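Call:
{"fn": "apply_moves", "kwargs": {"moves": [{"delta_pos":[20,35,10],"delta_rot":[0,0,6],"jaw":50},{"delta_pos":[36,65,20],"delta_rot":[0,0,12],"jaw":50},{"delta_pos":[52,95,30],"delta_rot":[0,0,18],"jaw":50},{"delta_pos":[68,125,40],"delta_rot":[0,0,25],"jaw":50},{"delta_pos":[84,155,50],"delta_rot":[0,0,31],"jaw":50},{"delta_pos":[100,185,60],"delta_rot":[0,0,37],"jaw":50},{"delta_pos":[116,215,70],"delta_rot":[0,0,43],"jaw":50},{"delta_pos":[132,245,80],"delta_rot":[0,0,49],"jaw":50}]}}

```text
time_s: 1.57
tool_pos: [0.2837, -0.2822, 0.3183]
eef_rot: [3.141, 0.0, 1.139]
ft_force: [0.3, -0.5, 0.2]
gripper_width: 0.544
finger_force: 0.0
```

Call:
{"fn": "apply_moves", "kwargs": {"moves": [{"delta_pos":[20,35,0],"delta_rot":[0,0,7],"jaw":50},{"delta_pos":[40,70,0],"delta_rot":[0,0,14],"jaw":50},{"delta_pos":[60,105,0],"delta_rot":[0,0,21],"jaw":50},{"delta_pos":[80,140,0],"delta_rot":[0,0,28],"jaw":50},{"delta_pos":[100,175,0],"delta_rot":[0,0,35],"jaw":50},{"delta_pos":[120,210,0],"delta_rot":[0,0,42],"jaw":50},{"delta_pos":[140,245,0],"delta_rot":[0,0,49],"jaw":50},{"delta_pos":[160,280,0],"delta_rot":[0,0,56],"jaw":50}]}}

```text
time_s: 2.23
tool_pos: [0.4439, -0.0016, 0.318]
eef_rot: [3.141, 0.001, 2.118]
ft_force: [0.5, -0.0, 0.7]
gripper_width: 0.538
finger_force: 0.0
```

Call:
{"fn": "apply_moves", "kwargs": {"moves": [{"delta_pos":[10,15,0],"delta_rot":[0,0,7],"jaw":50},{"delta_pos":[20,30,0],"delta_rot":[0,0,14],"jaw":50},{"delta_pos":[30,50,0],"delta_rot":[0,0,21],"jaw":50},{"delta_pos":[30,50,0],"delta_rot":[0,0,26],"jaw":50},{"delta_pos":[30,50,0],"delta_rot":[0,0,26],"jaw":50},{"delta_pos":[30,50,0],"delta_rot":[0,0,26],"jaw":50}]}}

```text
time_s: 2.73
tool_pos: [0.4733, 0.0464, 0.3175]
eef_rot: [-3.141, -0.0, 2.563]
ft_force: [-0.0, -0.1, -0.8]
gripper_width: 0.539
finger_force: 0.0
```

```bash
cat > h.py <<'E'
from cell import arm, imaging
import cv2, numpy as np
from scipy.spatial.transform import Rotation as R
def st():
    s=arm.state(); print(round(s['time_s'],2),np.round(s['tool_pos'],4),np.round(np.degrees(s['eef_rot']),1),'F',np.round(s['ft_force'],1),'T',np.round(s['wrist_torque'],2),'w',round(s['gripper_width']*93,1),'ff',s['finger_force'],'q6',round(s['joint_pos'][5],2)); return s
def look(c,labels,save=None):
    p=imaging.get_image(c)
    if save: cv2.imwrite('pics/'+save,p['image'])
    for l in labels: print(c,l,[(np.round(a['xyz'],3).tolist(),round(a['confidence'],2)) for a in imaging.tip_of(p,l)[:2]])
    return p
E
python3 - <<'E'
from h import *
s=st()
look('wrist',['peg','knob','stand','front_mark','hinge'],'w1.png')
look('top',['peg','knob','stand','front_mark','hinge'])
E
```

```text
2.73 [0.4733 0.0464 0.3175] [-180.    -0.   146.9] F [-0.  -0.1 -0.8] T [ 0.03 -0.1   0.03] w 50.2 ff 0.0 q6 -1.13
wrist peg []
wrist knob []
wrist stand [([0.417, 0.016, 0.021], 0.64), ([0.577, -0.016, -0.003], 0.57)]
wrist front_mark [([0.416, 0.019, 0.02], 0.95)]
wrist hinge [([0.557, -0.033, 0.101], 0.57)]
top peg [([0.561, -0.033, 0.104], 0.34)]
top knob [([0.645, -0.41, -0.001], 0.73), ([0.516, -0.101, 0.144], 0.5)]
top stand [([0.573, -0.014, 0.002], 0.77)]
top front_mark []
top hinge [([0.563, -0.029, 0.106], 0.69)]
```

View pics/w1.png

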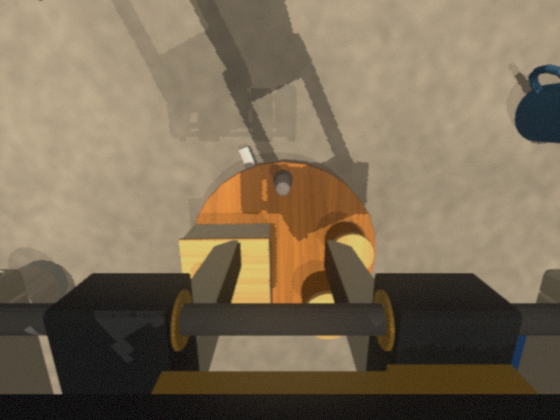

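```bash
cat >> h.py <<'E'
def pix(p,s,uv,z):
    T=np.eye(4);T[:3,:3]=R.from_euler('xyz',s['eef_rot']).as_matrix();T[:3,3]=s['tool_pos']
    T=T@np.array(p['T_tool_cam']) if 'T_tool_cam' in p else np.array(p['world_from_camera'])
    d=T[:3,:3]@np.linalg.solve(p['K'],[*uv,1.]); return T[:3,3]+d*(z-T[2,3])/d[2]
E
python3 - <<'E'
from h import *
s=arm.state(); p=imaging.get_image('wrist')
print('peg',pix(p,s,(283,189),.108)); print('mark end',pix(p,s,(247,151),.02))
# disc rim: fit circle on wood edge points at z .046
hsv=cv2.cvtColor(p['image'],cv2.COLOR_BGR2HSV); m=((hsv[...,0]<16)&(hsv[...,1]>130)&(hsv[...,2]>60)).astype(np.uint8)
pts=[]
for r in range(165,300):
    c=np.where(m[r])[0]
    c=c[(c>180)&(c<390)]
    if len(c)>10:
        pts.append((c.max(),r))
        if r<222: pts.append((c.min(),r))
P=np.array([pix(p,s,q,.046)[:2] for q in pts])
from scipy.optimize import least_squares
f=least_squares(lambda c:np.hypot(*(P-c).T)-.14,[.575,-.014],loss='soft_l1',f_scale=.002); print('axis',f.x,np.median(abs(f.fun)),len(P))
E
```

```text
peg [0.47752501 0.04621218 0.108     ]
mark end [0.41790931 0.02257679 0.02      ]
axis [ 0.57338383 -0.01754023] 0.0008943471756009541 192
```

Call:
{"fn": "apply_moves", "kwargs": {"moves": [{"delta_pos":[3,0,-40],"jaw":50},{"delta_pos":[3,0,-80],"jaw":50},{"delta_pos":[3,0,-120],"jaw":50},{"delta_pos":[3,0,-160],"jaw":50},{"delta_pos":[3,0,-185],"jaw":50},{"delta_pos":[3,0,-210],"jaw":50},{"delta_pos":[3,0,-230],"jaw":50},{"delta_pos":[3,0,-230],"jaw":50}]}}

```text
invalid input at $.moves[0]: expected keys delta_rot, delta_pos, jaw
```

Call:
{"fn": "apply_moves", "kwargs": {"moves": [{"delta_pos":[0,0,0],"jaw":35},{"delta_pos":[0,0,0],"jaw":25},{"delta_pos":[0,0,0],"jaw":18},{"delta_pos":[0,0,0],"jaw":10},{"delta_pos":[0,0,0],"jaw":10},{"delta_pos":[0,0,0],"jaw":10}]}}

```text
invalid input at $.moves[0]: expected keys delta_rot, delta_pos, jaw
```

Call:
{"fn": "apply_moves", "kwargs": {"moves": [{"delta_pos":[3,0,-40],"delta_rot":[0,0,0],"jaw":50},{"delta_pos":[3,0,-80],"delta_rot":[0,0,0],"jaw":50},{"delta_pos":[3,0,-120],"delta_rot":[0,0,0],"jaw":50},{"delta_pos":[3,0,-160],"delta_rot":[0,0,0],"jaw":50},{"delta_pos":[3,0,-185],"delta_rot":[0,0,0],"jaw":50},{"delta_pos":[3,0,-210],"delta_rot":[0,0,0],"jaw":50},{"delta_pos":[3,0,-230],"delta_rot":[0,0,0],"jaw":50},{"delta_pos":[3,0,-230],"delta_rot":[0,0,0],"jaw":50}]}}

```text
time_s: 4.05
tool_pos: [0.4735, 0.0466, 0.084]
eef_rot: [-3.138, -0.007, 2.565]
ft_force: [-1.2, 0.2, 0.0]
gripper_width: 0.539
finger_force: 0.0
```

Call:
{"fn": "apply_moves", "kwargs": {"moves": [{"delta_pos":[0,0,0],"delta_rot":[0,0,0],"jaw":35},{"delta_pos":[0,0,0],"delta_rot":[0,0,0],"jaw":25},{"delta_pos":[0,0,0],"delta_rot":[0,0,0],"jaw":18},{"delta_pos":[0,0,0],"delta_rot":[0,0,0],"jaw":10},{"delta_pos":[0,0,0],"delta_rot":[0,0,0],"jaw":10},{"delta_pos":[0,0,0],"delta_rot":[0,0,0],"jaw":10}]}}

```text
time_s: 4.55
tool_pos: [0.4769, 0.0461, 0.0886]
eef_rot: [3.141, 0.002, 2.565]
ft_force: [-0.5, -0.6, 4.7]
gripper_width: 0.193
finger_force: 30.0
```

Run:
```python
from h import *
s=st()
a0=147.;c=np.array([.5735,-.0165]);f=lambda a:c+.1155*np.array([np.cos(np.radians(a)),np.sin(np.radians(a))])
for k in range(0,77,5): print(k,np.round(1000*(f(a0-k)-f(a0)),0),end='; ')
```

```text
4.55 [0.4769 0.0461 0.0886] [1.80e+02 1.00e-01 1.47e+02] F [-0.5 -0.6  4.7] T [-0.2   0.06 -0.04] w 17.9 ff 30.001564621925354 q6 -1.13
0 [0. 0.]; 5 [6. 8.]; 10 [12. 16.]; 15 [20. 23.]; 20 [27. 29.]; 25 [36. 35.]; 30 [44. 40.]; 35 [54. 44.]; 40 [63. 48.]; 45 [73. 50.]; 50 [83. 52.]; 55 [93. 53.]; 60 [103.  52.]; 65 [113.  51.]; 70 [123.  50.]; 75 [133.  47.];
```

Call:
{"fn": "apply_moves", "kwargs": {"moves": [{"delta_pos":[3,4,0],"delta_rot":[0,0,-2.5],"jaw":10},{"delta_pos":[6,8,0],"delta_rot":[0,0,-5],"jaw":10},{"delta_pos":[12,16,0],"delta_rot":[0,0,-10],"jaw":10},{"delta_pos":[20,23,0],"delta_rot":[0,0,-15],"jaw":10},{"delta_pos":[27,29,0],"delta_rot":[0,0,-20],"jaw":10},{"delta_pos":[36,35,0],"delta_rot":[0,0,-25],"jaw":10},{"delta_pos":[44,40,0],"delta_rot":[0,0,-30],"jaw":10},{"delta_pos":[44,40,0],"delta_rot":[0,0,-30],"jaw":10}]}}

```text
time_s: 5.22
tool_pos: [0.5229, 0.0863, 0.0886]
eef_rot: [3.138, 0.002, 2.039]
ft_force: [1.9, -2.7, 5.9]
gripper_width: 0.191
finger_force: 30.0
```

Call:
{"fn": "apply_moves", "kwargs": {"moves": [{"delta_pos":[5,2,0],"delta_rot":[0,0,-2.5],"jaw":10},{"delta_pos":[10,4,0],"delta_rot":[0,0,-5],"jaw":10},{"delta_pos":[19,8,0],"delta_rot":[0,0,-10],"jaw":10},{"delta_pos":[29,10,0],"delta_rot":[0,0,-15],"jaw":10},{"delta_pos":[39,12,0],"delta_rot":[0,0,-20],"jaw":10},{"delta_pos":[49,13,0],"delta_rot":[0,0,-25],"jaw":10},{"delta_pos":[59,12,0],"delta_rot":[0,0,-30],"jaw":10},{"delta_pos":[64,12,0],"delta_rot":[0,0,-32.5],"jaw":10}]}}

```text
time_s: 5.88
tool_pos: [0.5848, 0.0968, 0.0886]
eef_rot: [3.141, 0.002, 1.473]
ft_force: [-4.1, -6.7, 8.6]
gripper_width: 0.187
finger_force: 30.0
```

Call:
{"fn": "apply_moves", "kwargs": {"moves": [{"delta_pos":[5,-1,0],"delta_rot":[0,0,-2.5],"jaw":10},{"delta_pos":[10,-1,0],"delta_rot":[0,0,-5],"jaw":10},{"delta_pos":[15,-2,0],"delta_rot":[0,0,-7.5],"jaw":10},{"delta_pos":[15,-2,0],"delta_rot":[0,0,-7.5],"jaw":10},{"delta_pos":[15,-2,0],"delta_rot":[0,0,-7.5],"jaw":10}]}}

```text
time_s: 6.3
tool_pos: [0.5989, 0.0942, 0.0886]
eef_rot: [-3.142, 0.003, 1.346]
ft_force: [-3.3, -7.2, 7.8]
gripper_width: 0.19
finger_force: 30.0
```

Run:
```python
from h import *
s=st()
look('top',['peg','knob','stand','front_mark','hinge'])
look('side',['peg','knob','stand','front_mark','hinge'])
v=s['tool_pos'][:2]-np.array([.5735,-.0165]);print(np.hypot(*v),np.degrees(np.arctan2(v[1],v[0])))
```

```text
6.3 [0.5989 0.0942 0.0886] [-1.80e+02  1.00e-01  7.71e+01] F [-3.3 -7.2  7.8] T [-1.12  0.46 -0.23] w 17.7 ff 30.001489520072937 q6 0.2
top peg []
top knob [([0.475, 0.008, 0.147], 0.6)]
top stand [([0.573, -0.012, 0.0], 0.56)]
top front_mark [([0.418, 0.016, 0.016], 0.7), ([0.645, -0.407, 0.0], 0.22)]
top hinge [([0.553, -0.007, 0.107], 0.64), ([0.646, -0.405, -0.002], 0.49)]
side peg [([0.599, 0.097, 0.104], 0.88), ([0.473, 0.007, 0.142], 0.3)]
side knob [([0.601, 0.097, 0.106], 0.56), ([0.475, 0.008, 0.142], 0.42)]
side stand [([0.571, -0.016, 0.003], 0.81)]
side front_mark [([0.417, 0.018, 0.019], 0.98)]
side hinge [([0.55, -0.015, 0.104], 0.74)]
0.11362478916021879 77.06739480070611
```

Call:
{"fn": "apply_moves", "kwargs": {"moves": [{"delta_pos":[0,0,0],"delta_rot":[0,0,0],"jaw":30},{"delta_pos":[0,0,0],"delta_rot":[0,0,0],"jaw":45},{"delta_pos":[0,0,0],"delta_rot":[0,0,0],"jaw":50},{"delta_pos":[0,0,25],"delta_rot":[0,0,0],"jaw":50},{"delta_pos":[0,0,65],"delta_rot":[0,0,0],"jaw":50},{"delta_pos":[-20,-10,105],"delta_rot":[0,0,7],"jaw":50},{"delta_pos":[-60,-25,145],"delta_rot":[0,0,14],"jaw":50},{"delta_pos":[-90,-40,185],"delta_rot":[0,0,21],"jaw":50}]}}

```text
time_s: 7.57
tool_pos: [0.527, 0.0653, 0.2501]
eef_rot: [-3.141, -0.001, 1.718]
ft_force: [0.2, -0.6, -0.3]
gripper_width: 0.537
finger_force: 0.0
```

Call:
{"fn": "apply_moves", "kwargs": {"moves": [{"delta_pos":[-20,-25,10],"delta_rot":[0,0,7],"jaw":60},{"delta_pos":[-40,-45,20],"delta_rot":[0,0,14],"jaw":60},{"delta_pos":[-40,-45,20],"delta_rot":[0,0,14],"jaw":60},{"delta_pos":[-40,-45,20],"delta_rot":[0,0,14],"jaw":60},{"delta_pos":[-40,-45,20],"delta_rot":[0,0,14],"jaw":60}]}}

```text
time_s: 7.98
tool_pos: [0.4884, 0.0203, 0.269]
eef_rot: [3.141, -0.001, 1.952]
ft_force: [-0.1, -0.7, 1.0]
gripper_width: 0.644
finger_force: 0.0
```

Run:
```python
from h import *
s=st()
p=look('wrist',['peg','knob','stand','front_mark','hinge'],'w2.png')
look('top',['peg','knob','front_mark','hinge'])
look('side',['peg','knob','front_mark','hinge'])
```

```text
7.98 [0.4884 0.0203 0.269 ] [180.   -0.  111.9] F [-0.1 -0.7  1. ] T [-0.01 -0.09 -0.03] w 59.9 ff 0.0 q6 -0.57
wrist peg [([0.596, 0.097, 0.108], 0.55)]
wrist knob [([0.474, 0.003, 0.144], 0.9)]
wrist stand [([0.572, -0.017, -0.003], 0.85)]
wrist front_mark [([0.416, 0.018, 0.022], 0.66)]
wrist hinge [([0.552, -0.013, 0.1], 0.78)]
top peg [([0.595, 0.097, 0.11], 0.61)]
top knob []
top front_mark []
top hinge [([0.608, 0.413, -0.002], 0.68)]
side peg [([0.596, 0.098, 0.105], 0.9), ([0.64, -0.406, 0.0], 0.52)]
side knob [([0.472, 0.008, 0.142], 0.41)]
side front_mark [([0.419, 0.015, 0.021], 0.84)]
side hinge [([0.55, -0.013, 0.105], 0.66)]
```

View pics/w2.png

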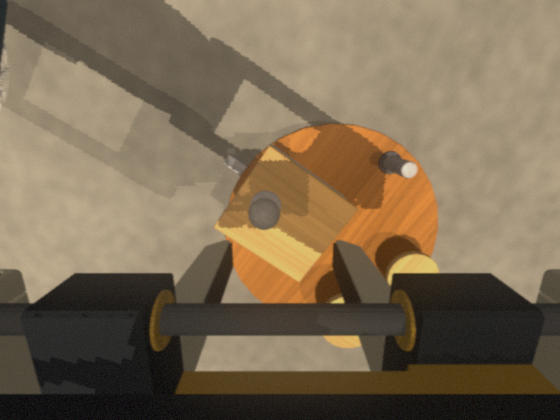

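Run:
```python
from h import *
s=arm.state(); p=imaging.get_image('wrist')
g=lambda uv,z:pix(p,s,uv,z)[:2]
peg,knob,mk=g((409,170),.108),g((264,210),.144),g((234,161),.02)
hsv=cv2.cvtColor(p['image'],cv2.COLOR_BGR2HSV); m=((hsv[...,0]<16)&(hsv[...,1]>130)&(hsv[...,2]>60)).astype(np.uint8)
pts=[]
for r in range(128,245):
    c=np.where(m[r])[0]; c=c[(c>230)&(c<445)]
    if len(c)>10: pts.append((c.max(),r))
P=np.array([g(q,.046) for q in pts])
from scipy.optimize import least_squares
f=least_squares(lambda c:np.hypot(*(P-c).T)-.14,[.573,-.016],loss='soft_l1',f_scale=.002); print('axis',f.x,np.median(abs(f.fun)))
for ax in (f.x,np.array([.5735,-.0165])):
  for n,q in (('peg',peg),('knob',knob),('mk',mk)):
    v=q-ax; print(n,q,np.hypot(*v),np.degrees(np.arctan2(v[1],v[0])))
# lid edge lines directions at z .114: right edge (280,147)-(357,205) hinge... 
for a,b in (((274,147),(216,227)),((274,147),(357,205)),((216,227),(303,281))):
  d=g(b,.114)-g(a,.114); print(np.degrees(np.arctan2(d[1],d[0])),np.hypot(*d))
```

```text
axis [ 0.57191378 -0.01689928] 0.00030531260423991013
peg [0.60029029 0.09556214] 0.11598620041265738 75.8386011681456
knob [0.47507315 0.01029101] 0.10058537654158925 164.31665777406153
mk [0.4210969  0.02112048] 0.15553530275038344 165.85098915211853
peg [0.60029029 0.09556214] 0.11521997964452624 76.55485892062843
knob [0.47507315 0.01029101] 0.10200785403537017 164.77342379253935
mk [0.4210969  0.02112048] 0.15697771690802592 166.13382792312743
-104.72040171288597 0.10471777205679005
-12.706476801803888 0.1048934659998894
-12.510356713031173 0.11410123142209605
```

Call:
{"fn": "apply_moves", "kwargs": {"moves": [{"delta_pos":[-4,-4,0],"delta_rot":[0,0,7],"jaw":60},{"delta_pos":[-8,-8,0],"delta_rot":[0,0,14],"jaw":60},{"delta_pos":[-13,-12,-15],"delta_rot":[0,0,21],"jaw":60},{"delta_pos":[-13,-12,-30],"delta_rot":[0,0,28],"jaw":60},{"delta_pos":[-13,-12,-45],"delta_rot":[0,0,35],"jaw":60},{"delta_pos":[-13,-12,-60],"delta_rot":[0,0,42],"jaw":60},{"delta_pos":[-13,-12,-70],"delta_rot":[0,0,49],"jaw":60},{"delta_pos":[-13,-12,-75],"delta_rot":[0,0,54],"jaw":60}]}}

```text
time_s: 9.5
tool_pos: [0.4744, 0.008, 0.1928]
eef_rot: [-3.142, -0.002, 2.903]
ft_force: [1.0, -0.2, -0.5]
gripper_width: 0.642
finger_force: 0.0
```

Call:
{"fn": "apply_moves", "kwargs": {"moves": [{"delta_pos":[0,0,0],"delta_rot":[0,0,0],"jaw":60},{"delta_pos":[0,0,0],"delta_rot":[0,0,0],"jaw":60}]}}

```text
time_s: 9.67
tool_pos: [0.4751, 0.0079, 0.1943]
eef_rot: [-3.142, -0.0, 2.894]
ft_force: [-0.3, -0.1, -0.4]
gripper_width: 0.643
finger_force: 0.0
```

Run:
```python
from h import *
s=st()
p=look('wrist',['knob','front_mark','hinge'],'w3.png')
```

```text
9.67 [0.4751 0.0079 0.1943] [-180.    -0.   165.8] F [-0.3 -0.1 -0.4] T [ 0.05 -0.12  0.05] w 59.8 ff 0.0 q6 -1.54
wrist knob [([0.473, 0.003, 0.144], 0.95)]
wrist front_mark [([0.417, 0.018, 0.018], 0.56)]
wrist hinge [([0.551, -0.012, 0.103], 0.56)]
```

View pics/w3.png

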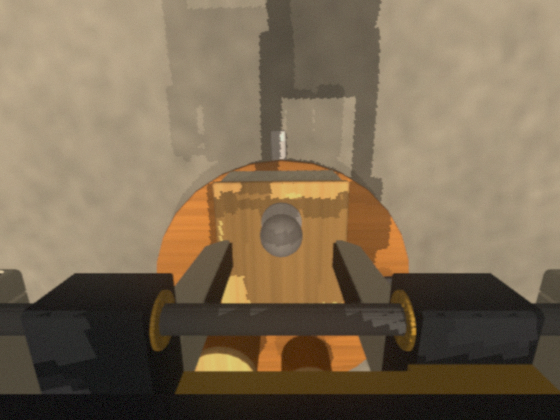

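Run:
```python
from h import *
s=arm.state(); p=imaging.get_image('wrist')
u=np.array([np.cos(np.radians(166)),np.sin(np.radians(166))]);t=np.array([-u[1],u[0]])
for uv,z in (((281.5,233),.144),((278.5,145),.02),((214,181),.114),((350,181),.114)):
  d=pix(p,s,uv,z)[:2]-s['tool_pos'][:2]; print(uv,d@u,d@t, pix(p,s,uv,z))
```

```text
(281.5, 233) -0.0001288763884782447 -0.0005937092474303114 [0.47588828 0.00839152 0.144     ]
(278.5, 145) 0.0510366210807701 0.0026933617570708453 [0.42544741 0.01758014 0.02      ]
(214, 181) 0.03126214300358713 0.051422755254502725 [ 0.43284579 -0.03448566  0.114     ]
(350, 181) 0.03101186476889017 -0.05343214774647072 [0.45845533 0.06719405 0.114     ]
```

Centred on the knob. Descend 50 mm and grip.

Call:
{"fn": "apply_moves", "kwargs": {"moves": [{"delta_pos":[0,0,-25],"delta_rot":[0,0,0],"jaw":60},{"delta_pos":[0,0,-45],"delta_rot":[0,0,0],"jaw":60},{"delta_pos":[0,0,-50],"delta_rot":[0,0,0],"jaw":60},{"delta_pos":[0,0,-50],"delta_rot":[0,0,0],"jaw":45},{"delta_pos":[0,0,-50],"delta_rot":[0,0,0],"jaw":35},{"delta_pos":[0,0,-50],"delta_rot":[0,0,0],"jaw":20},{"delta_pos":[0,0,-50],"delta_rot":[0,0,0],"jaw":20},{"delta_pos":[0,0,-50],"delta_rot":[0,0,0],"jaw":20}]}}

```text
time_s: 10.58
tool_pos: [0.4759, 0.0078, 0.1452]
eef_rot: [-3.142, 0.002, 2.897]
ft_force: [-0.8, -2.1, 1.2]
gripper_width: 0.335
finger_force: 1.9
```

Call:
{"fn": "apply_moves", "kwargs": {"moves": [{"delta_pos":[0,0,0],"delta_rot":[0,0,0],"jaw":20},{"delta_pos":[0,0,0],"delta_rot":[0,0,0],"jaw":20}]}}

```text
time_s: 10.75
tool_pos: [0.4758, 0.0073, 0.1452]
eef_rot: [-3.141, 0.002, 2.897]
ft_force: [-1.4, -3.6, 6.4]
gripper_width: 0.309
finger_force: 30.0
```

```bash
python3 -c "
from h import *
st()"
```

```text
10.75 [0.4758 0.0073 0.1452] [-1.80e+02  1.00e-01  1.66e+02] F [-1.4 -3.6  6.4] T [-0.51  0.11  0.04] w 28.7 ff 30.00103533267975 q6 -1.54
```

Call:
{"fn": "apply_moves", "kwargs": {"moves": [{"delta_pos":[0,0,2],"delta_rot":[0,0,0],"jaw":20},{"delta_pos":[1,0,4],"delta_rot":[0,0,0],"jaw":20},{"delta_pos":[2,0,6],"delta_rot":[0,0,0],"jaw":20},{"delta_pos":[3,-1,8],"delta_rot":[0,0,0],"jaw":20},{"delta_pos":[4,-1,10],"delta_rot":[0,0,0],"jaw":20},{"delta_pos":[4,-1,10],"delta_rot":[0,0,0],"jaw":20}]}}

```text
time_s: 11.25
tool_pos: [0.4793, 0.0065, 0.1541]
eef_rot: [-3.141, -0.0, 2.897]
ft_force: [1.8, -4.8, -6.5]
gripper_width: 0.307
finger_force: 30.0
```

```bash
python3 -c "
from h import *
st()"
```

```text
11.25 [0.4793 0.0065 0.1541] [-180.   -0.  166.] F [ 1.8 -4.8 -6.5] T [-0.79 -0.44  0.  ] w 28.5 ff 29.998763501644135 q6 -1.54
```

Call:
{"fn": "apply_moves", "kwargs": {"moves": [{"delta_pos":[1,0,3],"delta_rot":[0,0,0],"jaw":20},{"delta_pos":[2,0,5],"delta_rot":[0,0,0],"jaw":20},{"delta_pos":[3,-1,7],"delta_rot":[0,0,0],"jaw":20},{"delta_pos":[3,-1,7],"delta_rot":[0,0,0],"jaw":20}]}}

```text
time_s: 11.58
tool_pos: [0.4819, 0.0059, 0.1611]
eef_rot: [-3.141, -0.001, 2.897]
ft_force: [1.1, -3.9, -6.0]
gripper_width: 0.311
finger_force: 30.0
```

```bash
python3 -c "
from h import *
st()
look('side',['knob'],'s4.png'); p=imaging.get_image('wrist'); cv2.imwrite('pics/w4.png',p['image'])
a=cv2.imread('pics/s4.png')[150:270,220:340];b=cv2.imread('pics/w4.png')
cv2.imwrite('pics/c4.png',np.hstack([cv2.resize(a,(380,380),interpolation=2),cv2.resize(b[120:400,140:420],(380,380))]))"
```

```text
11.58 [0.4819 0.0059 0.1611] [-1.80e+02 -1.00e-01  1.66e+02] F [ 1.1 -3.9 -6. ] T [-0.5  -0.24 -0.02] w 28.9 ff 29.998841285705566 q6 -1.55
side knob [([0.482, 0.006, 0.156], 0.41)]
```

View pics/c4.png

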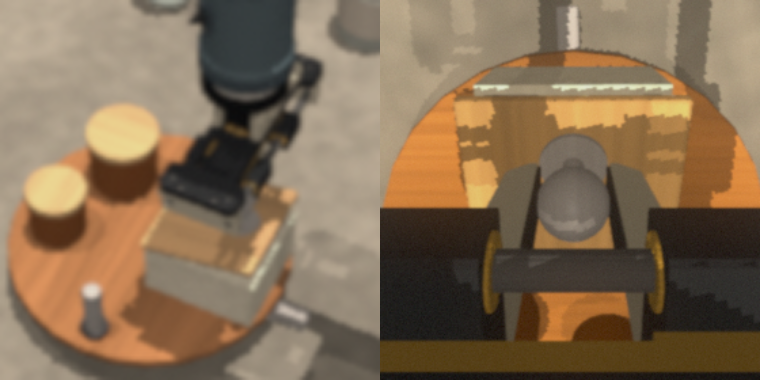

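Call:
{"fn": "apply_moves", "kwargs": {"moves": [{"delta_pos":[0,-1,0],"delta_rot":[0,0,0],"jaw":20},{"delta_pos":[4,-2,5],"delta_rot":[0,0,0],"jaw":20},{"delta_pos":[8,-3,9],"delta_rot":[0,0,0],"jaw":20},{"delta_pos":[12,-4,13.5],"delta_rot":[0,0,0],"jaw":20},{"delta_pos":[17,-5.5,17.5],"delta_rot":[0,0,0],"jaw":20},{"delta_pos":[17,-5.5,17.5],"delta_rot":[0,0,0],"jaw":20}]}}

```text
time_s: 12.23
tool_pos: [0.5006, 0.0005, 0.1802]
eef_rot: [3.141, 0.002, 2.897]
ft_force: [-3.0, 2.7, 0.5]
gripper_width: 0.304
finger_force: 30.0
```

```bash
python3 -c "
from h import *
st()"
```

```text
12.23 [5.006e-01 5.000e-04 1.802e-01] [1.80e+02 1.00e-01 1.66e+02] F [-3.   2.7  0.5] T [0.45 0.4  0.06] w 28.3 ff 30.000168085098267 q6 -1.55
```

Call:
{"fn": "apply_moves", "kwargs": {"moves": [{"delta_pos":[4,-0.5,3.5],"delta_rot":[0,0,0],"jaw":20},{"delta_pos":[9,-1.7,6.5],"delta_rot":[0,0,0],"jaw":20},{"delta_pos":[14,-3,9.5],"delta_rot":[0,0,0],"jaw":20},{"delta_pos":[20,-4.5,12],"delta_rot":[0,0,0],"jaw":20},{"delta_pos":[25.5,-6,14],"delta_rot":[0,0,0],"jaw":20},{"delta_pos":[31,-7.5,15.5],"delta_rot":[0,0,0],"jaw":20},{"delta_pos":[37,-9,16.5],"delta_rot":[0,0,0],"jaw":20},{"delta_pos":[43,-10.5,17],"delta_rot":[0,0,0],"jaw":20}]}}

```text
time_s: 12.9
tool_pos: [0.5433, -0.0098, 0.1964]
eef_rot: [3.141, 0.001, 2.897]
ft_force: [-1.7, 5.1, 2.4]
gripper_width: 0.304
finger_force: 30.0
```

Call:
{"fn": "apply_moves", "kwargs": {"moves": [{"delta_pos":[3,-0.5,0],"delta_rot":[0,0,0],"jaw":20},{"delta_pos":[3,-0.5,0],"delta_rot":[0,0,0],"jaw":20},{"delta_pos":[3,-0.5,0],"delta_rot":[0,0,0],"jaw":20}]}}

```text
time_s: 13.15
tool_pos: [0.5459, -0.0104, 0.1962]
eef_rot: [3.141, 0.001, 2.897]
ft_force: [-1.5, 4.9, 4.2]
gripper_width: 0.309
finger_force: 30.0
```

```bash
python3 -c "
from h import *
s=st();v=s['tool_pos']-np.array([.573,-.0165,.107]);print((v[:2]@[-.970,.242])-.02,v[:2]@[-.242,-.97],v[2])
look('side',['knob','peg','hinge'],'s5.png'); p=imaging.get_image('wrist'); cv2.imwrite('pics/w5.png',p['image'])
a=cv2.imread('pics/s5.png')[130:270,210:350];b=p['image']
cv2.imwrite('pics/c5.png',np.hstack([cv2.resize(a,(380,380),interpolation=2),cv2.resize(b[120:400,140:420],(380,380))]))"
```

```text
13.15 [ 0.5459 -0.0104  0.1962] [1.80e+02 1.00e-01 1.66e+02] F [-1.5  4.9  4.2] T [ 0.85  0.08 -0.01] w 28.7 ff 30.000901222229004 q6 -1.55
0.007774930846483865 0.0006716989091510312 0.08915106582971268
side knob [([0.537, -0.008, 0.191], 0.46)]
side peg [([0.6, 0.098, 0.107], 0.76)]
side hinge [([0.55, -0.016, 0.105], 0.68)]
```

View pics/c5.png

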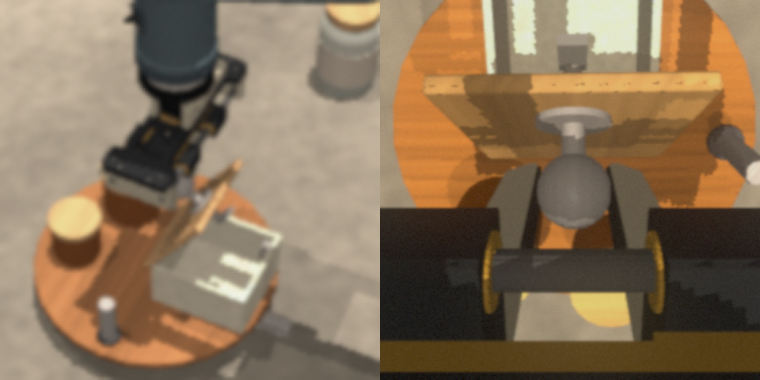

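Call:
{"fn": "apply_moves", "kwargs": {"moves": [{"delta_pos":[0,0.8,0],"delta_rot":[0,0,0],"jaw":20},{"delta_pos":[0,0.8,0],"delta_rot":[0,0,0],"jaw":20},{"delta_pos":[0,0.8,0],"delta_rot":[0,0,0],"jaw":20},{"delta_pos":[0,0.8,0],"delta_rot":[0,0,0],"jaw":20}]}}

```text
time_s: 13.73
tool_pos: [0.5451, -0.0102, 0.196]
eef_rot: [-3.141, 0.0, 2.897]
ft_force: [-1.9, 1.8, 5.1]
gripper_width: 0.307
finger_force: 30.0
```

```bash
python3 -c "
from h import *
s=st()
if s['finger_force']>20: print(arm.job_done())"
```

```text
13.73 [ 0.5451 -0.0102  0.196 ] [-180.    0.  166.] F [-1.9  1.8  5.1] T [0.46 0.3  0.01] w 28.5 ff 30.000917315483093 q6 -1.55
the job is handed in; nothing more can be done
None
```

The job is handed in at 13.7 s: the bin sits home over the pointer, the tug showed the catch had not bitten so the knob was left unturned, and the lid is held open by the knob at about 60 degrees, with the mug, glass and jar untouched.

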